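# Move the row of labware from the tray to the rack in reverse order

## Task

Move the bottle, the beaker, the vial and the rubber stopper from the white tray to the dark metal rack, in reverse order: what stood farthest left on the tray (as the robot sees it) goes to the rack's rightmost pad, the next one to the pad beside it, and so on, so that all four pads are filled. Stand each thing upright in the middle of its pad, and set it down instead of dropping it.

Things in the scene. Friction and masses are not known exactly. Their poses are not given: they have to be found in the camera images.
- bottle_center (a point): Brown screw-cap reagent bottle with a black cap, upright, 48 mm across its round body (body 83 mm high, narrower cap above), 102 mm high in all, about 0.12 kg. The point is on its axis half-way up, 51 mm above its base; z is its axis. Grip it round the body.
- beaker_center (a point): Clear glass beaker, empty, upright, 51 mm across its round body and 56 mm across the rim, 70 mm high, about 0.05 kg. The point is on its axis half-way up, 35 mm above its base; z is its axis. Grip it round the body from outside.
- vial_center (a point): Small glass vial with a white cap and some brown content, upright, 22 mm across, 46 mm high, about 0.012 kg. The point is on its axis half-way up, 23 mm above its base; z is its axis. (Another vial, without content, stands off to the right, on the bare worktop, and is not meant.)
- stopper_center (a point): Black rubber stopper standing on its wider round head, its plug upward; head 28 mm across, 42 mm high, about 0.02 kg. The point is on its axis half-way up, 21 mm above its base; z is its axis. Grip it round the plug or the head.
- pad_bottle: Flat round grey pad, 62 mm across and 4 mm thick, fixed on the white tray: the one on which the brown bottle stands at the start (the four pads are alike; it keeps the record of that thing's place in the original row). Origin at the centre of its underside, 10 mm above the worktop; its y axis runs to the left along the row, x away from the robot.
- pad_beaker: Flat round grey pad, 62 mm across and 4 mm thick, fixed on the white tray: the one on which the beaker stands at the start (the four pads are alike; it keeps the record of that thing's place in the original row). Origin at the centre of its underside, 10 mm above the worktop; its y axis runs to the left along the row, x away from the robot.
- pad_vial: Flat round grey pad, 62 mm across and 4 mm thick, fixed on the white tray: the one on which the vial stands at the start (the four pads are alike; it keeps the record of that thing's place in the original row). Origin at the centre of its underside, 10 mm above the worktop; its y axis runs to the left along the row, x away from the robot.
- pad_stopper: Flat round grey pad, 62 mm across and 4 mm thick, fixed on the white tray: the one on which the rubber stopper stands at the start (the four pads are alike; it keeps the record of that thing's place in the original row). Origin at the centre of its underside, 10 mm above the worktop; its y axis runs to the left along the row, x away from the robot.
- rack: Fixed dark metal rack with bright end cheeks 16 mm high, empty at the start, roughly parallel to the white tray: board 76 mm deep (x), 312 mm long (y, to the robot's left). Four round grey pads, 62 mm wide, at y = +111, +37, -37, -111 mm, x = 0 in its frame. Origin on the worktop under its middle; its pads' tops, like the tray's, are 14 mm above the worktop.
There are look-alikes about, which are no part of the job. What is shaped like the part that bears stopper_center but orange is not meant. What is shaped like the part that bears vial_center but blue or turquoise is not meant.

How it is judged:
By the outcome, as a careful person would: the job done as asked, in the order asked, and still so for the second after the job is handed in, with the robot touching nothing.
It also fails if it takes over 96 s, if anything falls off the work surface, if the arm or the gripper's body presses on something with over 40 N, if the wrist force passes 120 N, or if a joint passes its speed limit or range.

## Robot

A 6-joint arm with a two-finger parallel gripper is mounted at the origin on a cart in front of the work surface, level with it; the furniture and walls round the work are solid. World frame = base frame: x ahead of the robot, y to its left, z up, the work surface at z = 0. Lengths are in m, angles in degrees, forces in N, time in s.
With the tool pointing down it reaches from about 0.375 to 0.9 m from the base axis. Payload 3.1 kg.
Tool frame: the origin (TCP) lies on the centre line of the jaws, within the pads' length; the fingertips stand 8 mm ahead of it and the grasp point (between the pads) lies 11 mm behind it (bot.tip_extent is the distance from the TCP to the fingertips, in m); z points along the fingers, y is the line along which they close (so a half turn about z gives the same grasp; the last joint's range is limited). The gripper opens to 87 mm and grips with 3 to 60 N. Pads are 19 mm wide; open, the fingers measure 117 mm over their backs; the gripper's body (75 mm by 190 mm) begins 51 mm behind the grasp point.
Start: joints at [66.721, 30.224, 82.088, -0, 67.689, -10.227], TCP at [0.141, 0.609, 0.231] pointing down, gripper open.
Joint ranges: [-176.69, 176.69], [-43.24, 126.21], [12.49, 139.97], [-82, 262], [0, 151.66], [-163.58, 163.58]. Speed limits (degrees/s): [159.86, 159.86, 180, 180, 180, 180].

## Interface

Orientations are given as a 3x3 rotation matrix whose columns are the frame's x, y, z axes.
In Python, from rig import bot, vision, workorder gives the robot as it stands.
- The arm moves only by the shell command python3 -m handwheel 'ROWS'. ROWS is JSON, a list of rows, each an object with "delta_rot": the turn, a rotation vector about the tool's x, y, z in rad, a list of three; "xyz": the shift along the tool's x, y, z in mm, a list of three; "hand": the closure, from -1 (fully open) to 1 (shut). A call has exactly 5 rows; each row is the pose to reach, as a shift and turn from the pose commanded when the call began, along the tool's axes at that moment; what a row does not reach only later rows make up. A row lasts 1/8 s, in which the tool goes at most 62.5 mm and 10.7 degrees, less where a joint would pass 70% of its speed; a pose out of reach is approached as far as the arm can. A call with a gripper value outside its range is refused whole. The fingers move at their own pace and stop on an object; the grip force is fixed at half the most. Time passes only in rows, so rows that repeat a pose let the fingers close, or fill a call up. It gives the time, the measured TCP pose, the force, the opening and the grip force at its end, in the units of the state.
- bot.read_state(): the state, without advancing time (a new reading comes with each control period).
- vision.capture(name): name is "scene" or "side" or "wrist"; returns the picture (384x512x3 uint8, red, green, blue); there is no depth.
- vision.camera_model(name): a dict with "camera_matrix" (3x3 intrinsics, pixels), "camera_from_world" (4x4, takes a point from world to camera coordinates). Camera axes: x right, y up, looking along -z (the intrinsics and any distortion apply to the point x, -y, -z); pixel columns grow to the right and rows downward; lengths in m; the calibration is good to about 2 mm. A picture is of the moment at which its call begins: read the wrist's pose just before it. camera_model takes no time and is no camera call; for the wrist camera it gives the pose at the moment of the call.
- workorder.hand_in(): hands the job in; it is judged then, once.
The state is a dict: "time_s": time; "joint_positions": joint angles; "qvel": joint speeds; "tau": joint torques, N m; "position": TCP position; "tcp_rot": TCP orientation; "force": force on the tool from outside, world axes, zero at the start; "moment": the same for the moment, N m; "opening": opening from 0.0 (shut) to 1.0 (fully open); "grasp_force": force on a finger pad.
Only numpy, scipy, OpenCV 4.12 (cv2) and the standard library are available. Lean on these libraries where they do the work, as an engineer would, in place of code of your own. Each camera call takes 0.05 s, during which the arm holds its last target. There are 200 camera calls.

## Working session

There is one attempt and no reset: what is moved stays moved. The work goes in short steps, Python scripts to look and compute and a shell command to move; the robot and the scene stay as the last step left them, time stands still between calls to the robot, and variables do not carry over. Pictures are saved under pics/ and viewed, at most 14 in all, crops included, and the job is handed in when it is done.

```bash
mkdir -p pics; cat > h.py <<'E'
import numpy as np, cv2
from rig import bot, vision, workorder
def snap(n,f,scale=1.5):
    m=vision.camera_model(n); im=vision.capture(n)
    np.savez('pics/'+f+'.npz',im=im,K=m['camera_matrix'],T=m['camera_from_world'])
    cv2.imwrite('pics/'+f+'.png',cv2.resize(im[:,:,::-1],None,fx=scale,fy=scale,interpolation=cv2.INTER_CUBIC))
    print(n,{k:v for k,v in m.items() if k not in('camera_matrix','camera_from_world')})
    return im,m
def load(f):
    d=np.load('pics/'+f+'.npz'); return d['im'],d['K'],d['T']
def ray(K,T,u,v):
    d=np.linalg.inv(K)@np.array([u,v,1.]); d=np.array([d[0],-d[1],-d[2]])
    R=T[:3,:3]; return -R.T@T[:3,3], R.T@d
def onz(K,T,u,v,z):
    c,d=ray(K,T,u,v); return c+d*(z-c[2])/d[2]
def proj(K,T,p):
    q=T[:3,:3]@np.array(p)+T[:3,3]; q=K@np.array([q[0],-q[1],-q[2]]); return q[:2]/q[2]
def tri(rays):
    A=np.zeros((3,3));b=np.zeros(3)
    for c,d in rays:
        d=d/np.linalg.norm(d);P=np.eye(3)-np.outer(d,d);A+=P;b+=P@c
    return np.linalg.solve(A,b)
E
python3 - <<'E'
from h import *
np.set_printoptions(precision=3,suppress=True)
for n in('scene','side','wrist'):
    im,m=snap(n,n+'0'); print(m['camera_matrix'],m['camera_from_world'])
s=bot.read_state();print(s,bot.tip_extent)
E
```

```text
scene {}
[[439.075   0.    253.046]
 [  0.    439.075 189.209]
 [  0.      0.      1.   ]] [[-0.899 -0.438  0.001  0.516]
 [ 0.181 -0.369  0.912 -0.067]
 [-0.399  0.82   0.411 -0.987]
 [ 0.     0.     0.     1.   ]]
side {}
[[444.871   0.    251.788]
 [  0.    444.871 191.176]
 [  0.      0.      1.   ]] [[ 0.745 -0.667 -0.    -0.165]
 [ 0.384  0.428  0.818 -0.33 ]
 [-0.546 -0.609  0.575 -0.734]
 [ 0.     0.     0.     1.   ]]
wrist {}
[[287.02    0.    256.94 ]
 [  0.    287.02  190.237]
 [  0.      0.      1.   ]] [[ 0.225  0.974 -0.002 -0.622]
 [-0.943  0.217 -0.251  0.031]
 [-0.244  0.059  0.968 -0.391]
 [ 0.     0.     0.     1.   ]]
{'time_s': 0.15, 'joint_positions': array([ 66.721,  30.27 ,  82.139,  -0.   ,  67.686, -10.227]), 'qvel': array([ 0.113, -0.167, -0.184, -0.127, -0.004,  0.029]), 'tau': array([  0.001, -44.043, -17.684,   0.063,   0.055,  -0.   ]), 'position': array([0.141, 0.608, 0.23 ]), 'tcp_rot': array([[-0.974,  0.226, -0.001],
       [ 0.226,  0.974, -0.002],
       [ 0.   , -0.002, -1.   ]]), 'force': array([-0.306, -0.046, -0.26 ]), 'moment': array([-0.031, -0.06 , -0.003]), 'grasp_force': 0.0, 'opening': 0.9998766410529216} 0.008
```

View pics/scene0.png

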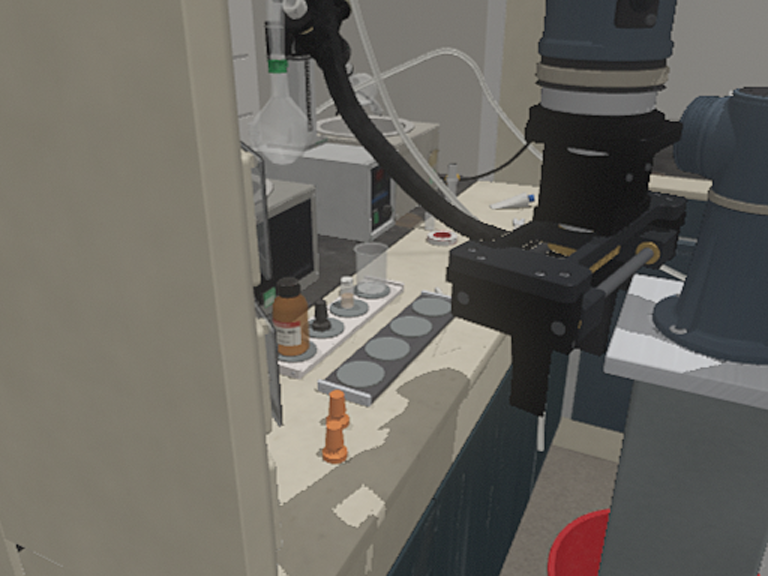

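View pics/side0.png

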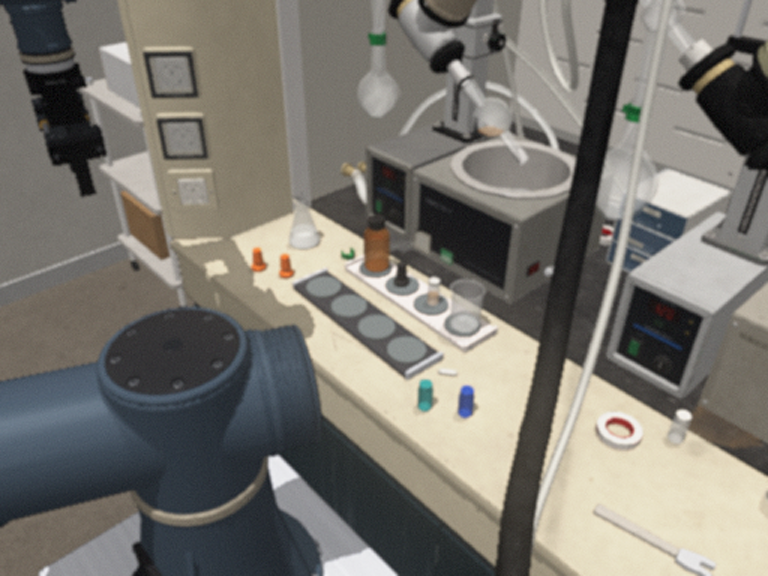

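The tray, from the robot's left, holds bottle, stopper, vial and beaker. In the side view (1.5x) their bases are near (377,268), (402,285), (432,303) and (464,323). The rack pads in the side view are at (324,287), (350,306), (377,326) and (406,349). In the scene view they are at (360,375), (387,348), (411,326) and (435,306). The orange stoppers and the blue and teal vials are decoys.

```bash
python3 - <<'E'
from h import *
np.set_printoptions(precision=4,suppress=True)
_,K1,T1=load('scene0');_,K2,T2=load('side0')
def two(n,a,b):
    a=np.array(a)/1.5;b=np.array(b)/1.5
    p=tri([ray(K1,T1,*a),ray(K2,T2,*b)]); print(n,p,'res px',np.linalg.norm(proj(K1,T1,p)-a).round(1),'side@z14',onz(K2,T2,*b,.014)[:2],'scene',onz(K1,T1,*a,.014)[:2])
for i,(a,b) in enumerate(zip([(360,375),(387,348),(411,326),(435,306)],[(324,287),(350,306),(377,326),(406,349)])): two('rack%d'%i,a,b)
two('botpad',(291,352),(377,268));two('stoppad',(324,327),(402,285));two('vialpad',(350,307),(432,303));two('beakpad',(373,290),(464,323))
two('bottop',(288,285),(376,223));two('stoptop',(320,303),(402,263));two('vialtop',(347,280),(434,282));two('beaktop',(371,248),(467,288))
# instrument front lower corners (side view) on worktop
for p in [(415,232),(530,295),(368,210)]: print('instr',p,onz(K2,T2,p[0]/1.5,p[1]/1.5,0.0))
E
```

```text
rack0 [0.4232 0.3687 0.0106] res px 0.5 side@z14 [0.4215 0.3654] scene [0.4195 0.3744]
rack1 [0.4204 0.2932 0.0121] res px 0.3 side@z14 [0.4197 0.2916] scene [0.4182 0.2968]
rack2 [0.4165 0.2204 0.0132] res px 0.6 side@z14 [0.4175 0.2204] scene [0.4143 0.2231]
rack3 [0.4091 0.1453 0.0151] res px 0.9 side@z14 [0.4127 0.1472] scene [0.4073 0.1458]
botpad [0.5374 0.3547 0.0079] res px 0.2 side@z14 [0.5318 0.3482] scene [0.5306 0.364 ]
stoppad [0.5291 0.2789 0.0126] res px 0.2 side@z14 [0.5284 0.2778] scene [0.527  0.2818]
vialpad [0.5274 0.2039 0.0135] res px 0.8 side@z14 [0.5295 0.2046] scene [0.5243 0.2071]
beakpad [0.5253 0.1297 0.0134] res px 1.2 side@z14 [0.529  0.1309] scene [0.5204 0.1351]
bottop [0.5351 0.3533 0.1072] res px 0.8 side@z14 [0.6416 0.4739] scene [0.6562 0.1796]
stoptop [0.532  0.284  0.0543] res px 0.8 side@z14 [0.5778 0.3297] scene [0.5733 0.2153]
vialtop [0.5305 0.2039 0.0574] res px 0.1 side@z14 [0.5774 0.2464] scene [0.5779 0.1184]
beaktop [0.5267 0.13   0.0852] res px 0.3 side@z14 [0.6074 0.1946] scene [ 0.6088 -0.0336]
instr (415, 232) [0.6927 0.4115 0.    ]
instr (530, 295) [0.6901 0.1181 0.    ]
instr (368, 210) [0.6828 0.546  0.    ]
```

View pics/wrist0.png

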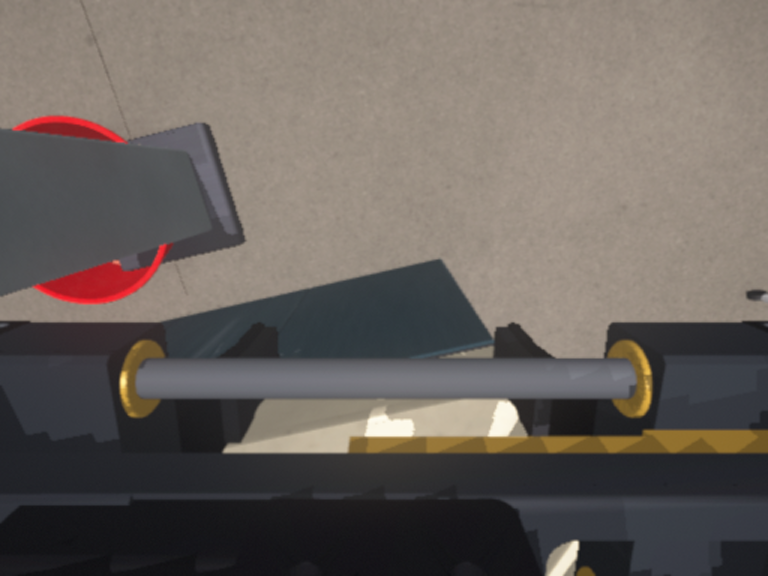

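The wrist view shows only the floor and the gripper. The two-view heights agree with the text: pads about 14 mm, bottle top about 0.115, stopper and vial about 0.055–0.06, beaker about 0.085. I'll go above the rows with the jaws turned to close along x.

```bash
cat >> h.py <<'E'
from scipy.spatial.transform import Rotation as Ro
def to(x,y,z,yaw=87):
    s=bot.read_state();R=np.array(s['tcp_rot']);a=np.radians(yaw)
    X=np.array([np.cos(a),np.sin(a),0]);Z=np.array([0,0,-1.]);G=np.c_[X,np.cross(Z,X),Z]
    d=R.T@(np.array([x,y,z])-s['position'])*1000
    print('t',round(s['time_s'],2),'pos',np.round(s['position'],4),'F',np.round(s['force'],1),'op',round(s['opening'],3),'gf',round(s['grasp_force'],1),
     '| xyz',np.round(d,1),'rot',np.round(Ro.from_matrix(R.T@G).as_rotvec(),3))
E
S='{"xyz":[-401,-274,-50],"delta_rot":[0,0,1.396],"hand":-1}'
python3 -m handwheel '[{"xyz":[-401,-274,-50],"delta_rot":[0,0,1.396],"hand":-1},{"xyz":[-401,-274,-50],"delta_rot":[0,0,1.396],"hand":-1},{"xyz":[-401,-274,-50],"delta_rot":[0,0,1.396],"hand":-1},{"xyz":[-401,-274,-50],"delta_rot":[0,0,1.396],"hand":-1},{"xyz":[-401,-274,-50],"delta_rot":[0,0,1.396],"hand":-1}]'
python3 -c "
from h import *
to(.47,.25,.28)"
```

```text
time_s: 0.78
position: [0.3526, 0.3785, 0.2627]
tcp_rot: [[-0.389, 0.921, 0.0], [0.921, 0.389, 0.0], [0.0, 0.0, -1.0]]
force: [0.4, 0.2, 0.0]
opening: 0.996
grasp_force: 0.0
t 0.78 pos [0.3526 0.3785 0.2627] F [0.4 0.2 0. ] op 0.996 gf 0.0 | xyz [-164.1   58.2  -17.3] rot [ 0.    -0.     0.452]
```

```bash

python3 -m handwheel '[{"xyz":[-164,58,-17],"delta_rot":[0,0,0.452],"hand":-1},{"xyz":[-164,58,-17],"delta_rot":[0,0,0.452],"hand":-1},{"xyz":[-164,58,-17],"delta_rot":[0,0,0.452],"hand":-1},{"xyz":[-164,58,-17],"delta_rot":[0,0,0.452],"hand":-1},{"xyz":[-164,58,-17],"delta_rot":[0,0,0.452],"hand":-1}]'
python3 -c "
from h import *
to(.47,.15,.28);snap('wrist','w1')"
```

```text
time_s: 1.4
position: [0.4687, 0.2523, 0.2791]
tcp_rot: [[0.047, 0.999, -0.002], [0.999, -0.047, 0.0], [0.0, -0.002, -1.0]]
force: [-0.6, -0.1, 1.0]
opening: 0.995
grasp_force: 0.0
t 1.4 pos [0.4687 0.2523 0.2791] F [-0.6 -0.1  1. ] op 0.995 gf 0.0 | xyz [-102.1    6.1   -0.9] rot [-0.002  0.     0.006]
wrist {}
```

View pics/w1.png

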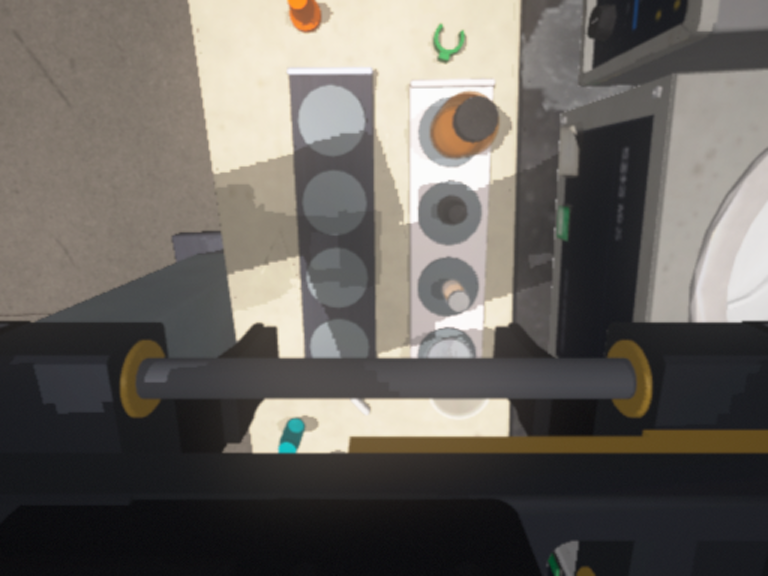

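The rack pads show at (332,120), (335,203) and (337,278). The bottle is at (463,128), the stopper at (451,212) and the vial at (453,290). The beaker is half hidden behind the rod. I'll take a second look from 100 mm to the right.

```bash

python3 -m handwheel '[{"xyz":[-60,6,0],"delta_rot":[0,0,0.006],"hand":-1},{"xyz":[-100,6,0],"delta_rot":[0,0,0.006],"hand":-1},{"xyz":[-100,6,0],"delta_rot":[0,0,0.006],"hand":-1},{"xyz":[-100,6,0],"delta_rot":[0,0,0.006],"hand":-1},{"xyz":[-100,6,0],"delta_rot":[0,0,0.006],"hand":-1}]' >/dev/null
python3 - <<'E'
from h import *
to(.47,.15,.28);snap('wrist','w2')
for f in('w1','w2'):
    im,K,T=load(f); hsv=cv2.cvtColor(im,cv2.COLOR_RGB2HSV)
    x=im.astype(int)
    # grey-green pads: G>=R, low saturation; find ellipses
    m=((x[...,1]-x[...,0]>2)&(x[...,1]>50)&(hsv[...,1]<80)).astype(np.uint8)*255
    m=cv2.morphologyEx(m,cv2.MORPH_OPEN,np.ones((3,3)))
    for c in cv2.findContours(m,cv2.RETR_EXTERNAL,cv2.CHAIN_APPROX_NONE)[0]:
        if cv2.contourArea(c)<250: continue
        e=cv2.fitEllipse(cv2.convexHull(c)); p=onz(K,T,*e[0],.014)
        print(f,'c',np.round(e[0],1),'ax',np.round(e[1],1),'xy',np.round(p[:2],4))
E
```

```text
t 2.08 pos [0.4705 0.1535 0.2795] F [ 0.3  1.1 -0.1] op 1.002 gf 0.0 | xyz [-3.5 -0.4 -0.5] rot [-0.    -0.     0.002]
wrist {}
w1 c [216.  228.4] ax [18.8 25. ] xy [0.3987 0.1514]
w1 c [124.4 223.3] ax [31.9 42. ] xy [0.2567 0.1663]
w1 c [228.9 129.5] ax [17.8 30.5] xy [0.4295 0.3017]
w1 c [220.3  79. ] ax [40.8 43.4] xy [0.4224 0.3702]
w2 c [103.1 199. ] ax [41.4 64.2] xy [0.2328 0.109 ]
w2 c [209.1 117.7] ax [24.5 37.9] xy [0.4051 0.221 ]
w2 c [225.2 115.9] ax [21.1 43.2] xy [0.4281 0.2223]
w2 c [296.5  68.3] ax [42.7 46.5] xy [0.53   0.2801]
w2 c [212.5   0.8] ax [45.  49.5] xy [0.4228 0.3667]
```

View pics/w2.png

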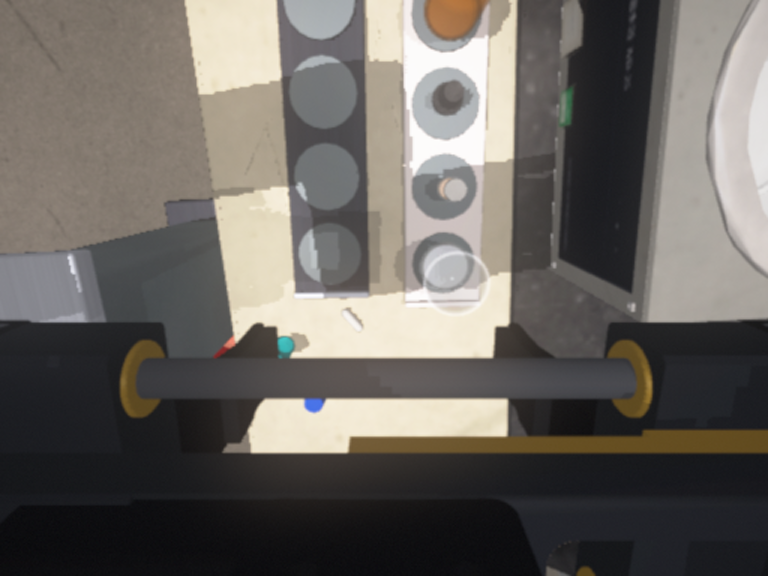

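The clear view shows rack pads at (324,92), (327,176) and (330,253), the stopper top at (452,94), the vial cap at (455,188) and the beaker rim at (457,281).

```bash
python3 - <<'E'
from h import *
np.set_printoptions(precision=4,suppress=True)
c={f:load(f) for f in('w1','w2','side0','scene0')}
def t(n,**k):
    p=tri([ray(c[f][1],c[f][2],v[0]/1.5,v[1]/1.5) for f,v in k.items()])
    print(n,p,'res',[np.round(np.linalg.norm(proj(c[f][1],c[f][2],p)-np.array(v)/1.5),1) for f,v in k.items()]);return p
P=[t('r0',w1=(332,120),w2=(319,1),side0=(324,287)),t('r1',w1=(335,203),w2=(324,92),side0=(350,306)),t('r2',w1=(337,278),w2=(327,176),side0=(377,326)),t('r3',w2=(330,253),scene0=(435,306),side0=(406,349))]
for p,o in zip([(332,120),(335,203),(337,278)],range(3)): print(o,onz(c['w1'][1],c['w1'][2],p[0]/1.5,p[1]/1.5,.014))
for p,o in zip([(319,1),(324,92),(327,176),(330,253)],range(4)): print(o,onz(c['w2'][1],c['w2'][2],p[0]/1.5,p[1]/1.5,.014))
t('stoptop',w1=(453,208),w2=(452,94));t('vialtop',w1=(457,298),w2=(455,188));t('bottop',w1=(476,117),side0=(376,223),scene0=(288,285));t('beakrim',w2=(457,281),side0=(467,288),scene0=(371,248))
for n,f,q in[('bot','w1',(476,117,.116)),('st','w1',(453,208,.056)),('st','w2',(452,94,.056)),('vi','w1',(457,298,.06)),('vi','w2',(455,188,.06)),('be','w2',(457,281,.084)),('botpad','w1',(457,130,.014))]:
    print(n,onz(c[f][1],c[f][2],q[0]/1.5,q[1]/1.5,q[2]))
E
```

```text
r0 [0.4233 0.3683 0.0115] res [np.float64(0.6), np.float64(0.7), np.float64(0.1)]
r1 [0.421  0.294  0.0122] res [np.float64(0.2), np.float64(0.5), np.float64(0.2)]
r2 [0.4175 0.2204 0.0141] res [np.float64(0.3), np.float64(0.4), np.float64(0.0)]
r3 [0.4114 0.1461 0.0139] res [np.float64(2.2), np.float64(1.7), np.float64(0.5)]
0 [0.4238 0.3688 0.014 ]
1 [0.4209 0.2939 0.014 ]
2 [0.4174 0.22   0.014 ]
0 [0.423  0.3668 0.014 ]
1 [0.4212 0.2943 0.014 ]
2 [0.4178 0.2209 0.014 ]
3 [0.4146 0.1471 0.014 ]
stoptop [0.5335 0.285  0.0261] res [np.float64(0.9), np.float64(1.0)]
vialtop [0.5319 0.2054 0.0534] res [np.float64(0.4), np.float64(0.5)]
bottop [0.5358 0.3541 0.1071] res [np.float64(1.4), np.float64(0.8), np.float64(0.8)]
beakrim [0.5275 0.1303 0.085 ] res [np.float64(0.9), np.float64(0.1), np.float64(0.5)]
bot [0.535  0.3541 0.116 ]
st [0.5277 0.2876 0.056 ]
st [0.5303 0.2803 0.056 ]
vi [0.5303 0.2074 0.06  ]
vi [0.5315 0.2056 0.06  ]
be [0.5287 0.1303 0.084 ]
botpad [0.5381 0.3548 0.014 ]
```

```bash

python3 -m handwheel '[{"xyz":[55,15,30],"delta_rot":[0,0,0],"hand":-1},{"xyz":[110,30,60],"delta_rot":[0,0,0],"hand":-1},{"xyz":[165,45,90],"delta_rot":[0,0,0],"hand":-1},{"xyz":[204,54,109],"delta_rot":[0,0,0],"hand":-1},{"xyz":[204,54,109],"delta_rot":[0,0,0],"hand":-1}]' >/dev/null
python3 - <<'E'
from h import *
to(.535,.354,.063)
snap('side','s1',1.5)
E
```

```text
t 2.75 pos [0.5342 0.3564 0.1676] F [-0.8  0.1  0.4] op 0.997 gf 0.0 | xyz [ -2.2   1.2 104.6] rot [-0.003  0.001  0.005]
side {}
```

```bash

python3 -m handwheel '[{"xyz":[-1,1,40],"delta_rot":[0,0,0],"hand":-1},{"xyz":[-1,1,75],"delta_rot":[0,0,0],"hand":-1},{"xyz":[-1,1,104],"delta_rot":[0,0,0],"hand":-1},{"xyz":[-1,1,104],"delta_rot":[0,0,0],"hand":-1},{"xyz":[-1,1,104],"delta_rot":[0,0,0],"hand":-0.5}]'
python3 -m handwheel '[{"xyz":[0,0,0],"delta_rot":[0,0,0],"hand":1},{"xyz":[0,0,0],"delta_rot":[0,0,0],"hand":1},{"xyz":[0,0,0],"delta_rot":[0,0,0],"hand":1},{"xyz":[0,0,0],"delta_rot":[0,0,0],"hand":1},{"xyz":[0,0,0],"delta_rot":[0,0,0],"hand":1}]'
```

```text
time_s: 3.42
position: [0.5374, 0.3518, 0.0682]
tcp_rot: [[0.053, 0.999, 0.002], [0.999, -0.053, 0.001], [0.001, 0.002, -1.0]]
force: [0.6, 0.3, 0.3]
opening: 0.948
grasp_force: 0.0
time_s: 4.05
position: [0.5365, 0.352, 0.0669]
tcp_rot: [[0.052, 0.999, 0.0], [0.999, -0.052, 0.0], [0.0, 0.0, -1.0]]
force: [-1.8, -0.7, 2.3]
opening: 0.541
grasp_force: 30.0
```

```bash

python3 -m handwheel '[{"xyz":[0,0,-30],"delta_rot":[0,0,0],"hand":1},{"xyz":[0,0,-70],"delta_rot":[0,0,0],"hand":1},{"xyz":[-20,-10,-100],"delta_rot":[0,0,0],"hand":1},{"xyz":[-65,-34,-100],"delta_rot":[0,0,0],"hand":1},{"xyz":[-115,-60,-100],"delta_rot":[0,0,0],"hand":1}]' >/dev/null
python3 -m handwheel '[{"xyz":[-50,-25,0],"delta_rot":[0,0,0],"hand":1},{"xyz":[-85,-43,0],"delta_rot":[0,0,0],"hand":1},{"xyz":[-98,-50,0],"delta_rot":[0,0,0],"hand":1},{"xyz":[-98,-50,0],"delta_rot":[0,0,0],"hand":1},{"xyz":[-98,-50,0],"delta_rot":[0,0,0],"hand":1}]'
python3 - <<'E'
from h import *
snap('side','s2');snap('wrist','w3');to(.4146,.1455,.067)
E
```

```text
time_s: 5.3
position: [0.4169, 0.1457, 0.1667]
tcp_rot: [[0.052, 0.999, 0.002], [0.999, -0.052, 0.0], [0.001, 0.002, -1.0]]
force: [1.1, 0.3, -1.6]
opening: 0.54
grasp_force: 30.0
side {}
wrist {}
t 5.4 pos [0.4165 0.1458 0.1666] F [ 0.8 -1.  -1.4] op 0.54 gf 30.0 | xyz [-0.4 -2.1 99.6] rot [ 0.001 -0.     0.001]
```

View pics/s2.png

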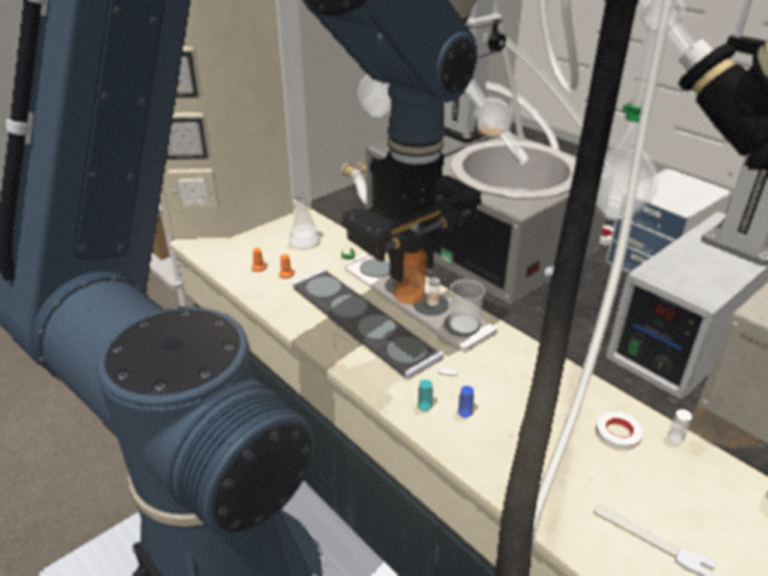

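The bottle is held upright and hangs clear of everything. I'll lower it.

```bash

python3 -m handwheel '[{"xyz":[0,-2,40],"delta_rot":[0,0,0],"hand":1},{"xyz":[0,-2,75],"delta_rot":[0,0,0],"hand":1},{"xyz":[0,-2,93],"delta_rot":[0,0,0],"hand":1},{"xyz":[0,-2,97],"delta_rot":[0,0,0],"hand":1},{"xyz":[0,-2,98],"delta_rot":[0,0,0],"hand":1}]'
python3 -m handwheel '[{"xyz":[0,0,0],"delta_rot":[0,0,0],"hand":1},{"xyz":[0,0,0],"delta_rot":[0,0,0],"hand":1},{"xyz":[0,0,0.5],"delta_rot":[0,0,0],"hand":1},{"xyz":[0,0,1],"delta_rot":[0,0,0],"hand":1},{"xyz":[0,0,1],"delta_rot":[0,0,0],"hand":1}]'
```

```text
time_s: 6.02
position: [0.414, 0.1455, 0.0686]
tcp_rot: [[0.052, 0.999, 0.001], [0.999, -0.052, 0.0], [0.0, 0.001, -1.0]]
force: [0.7, -0.3, -1.5]
opening: 0.539
grasp_force: 30.0
time_s: 6.65
position: [0.4134, 0.145, 0.0676]
tcp_rot: [[0.053, 0.999, 0.0], [0.999, -0.053, -0.0], [-0.0, 0.0, -1.0]]
force: [-0.8, -0.3, -1.5]
opening: 0.538
grasp_force: 30.0
```

```bash

python3 -m handwheel '[{"xyz":[0,0,0.5],"delta_rot":[0,0,0],"hand":1},{"xyz":[0,0,1],"delta_rot":[0,0,0],"hand":1},{"xyz":[0,0,1],"delta_rot":[0,0,0],"hand":1},{"xyz":[0,0,1],"delta_rot":[0,0,0],"hand":1},{"xyz":[0,0,1],"delta_rot":[0,0,0],"hand":1}]'
python3 -m handwheel '[{"xyz":[0,0,0.5],"delta_rot":[0,0,0],"hand":1},{"xyz":[0,0,0.5],"delta_rot":[0,0,0],"hand":1},{"xyz":[0,0,0.5],"delta_rot":[0,0,0],"hand":1},{"xyz":[0,0,0.5],"delta_rot":[0,0,0],"hand":1},{"xyz":[0,0,0.5],"delta_rot":[0,0,0],"hand":1}]'
```

```text
time_s: 7.28
position: [0.4134, 0.145, 0.0668]
tcp_rot: [[0.052, 0.999, 0.0], [0.999, -0.052, -0.0], [-0.0, 0.0, -1.0]]
force: [-0.7, -1.5, 5.6]
opening: 0.542
grasp_force: 30.0
time_s: 7.9
position: [0.4134, 0.145, 0.0668]
tcp_rot: [[0.052, 0.999, 0.0], [0.999, -0.052, -0.0], [0.0, 0.0, -1.0]]
force: [-3.5, -1.1, 11.5]
opening: 0.541
grasp_force: 30.0
```

The bottle now rests on the pad (+11 N). I'll release it, rise and go above the stopper.

```bash

python3 -m handwheel '[{"xyz":[0,0,0],"delta_rot":[0,0,0],"hand":0.0},{"xyz":[0,0,0],"delta_rot":[0,0,0],"hand":-0.5},{"xyz":[0,0,0],"delta_rot":[0,0,0],"hand":-1},{"xyz":[0,0,0],"delta_rot":[0,0,0],"hand":-1},{"xyz":[0,0,-5],"delta_rot":[0,0,0],"hand":-1}]'
python3 -m handwheel '[{"xyz":[0,0,-50],"delta_rot":[0,0,0],"hand":-1},{"xyz":[0,0,-105],"delta_rot":[0,0,0],"hand":-1},{"xyz":[40,30,-105],"delta_rot":[0,0,0],"hand":-1},{"xyz":[80,60,-105],"delta_rot":[0,0,0],"hand":-1},{"xyz":[80,60,-105],"delta_rot":[0,0,0],"hand":-1}]' >/dev/null
python3 - <<'E'
from h import *
snap('side','s3');snap('wrist','w4');to(.530,.281,.12)
E
```

```text
time_s: 8.52
position: [0.4131, 0.145, 0.0708]
tcp_rot: [[0.053, 0.999, -0.001], [0.999, -0.053, -0.0], [-0.0, -0.001, -1.0]]
force: [-0.1, -0.4, 0.3]
opening: 0.905
grasp_force: 0.0
side {}
wrist {}
t 9.25 pos [0.4766 0.2218 0.1758] F [0.7 0.2 0.4] op 0.999 gf 0.0 | xyz [61.9 50.4 55.6] rot [-0.002  0.001  0.001]
```

View pics/w4.png

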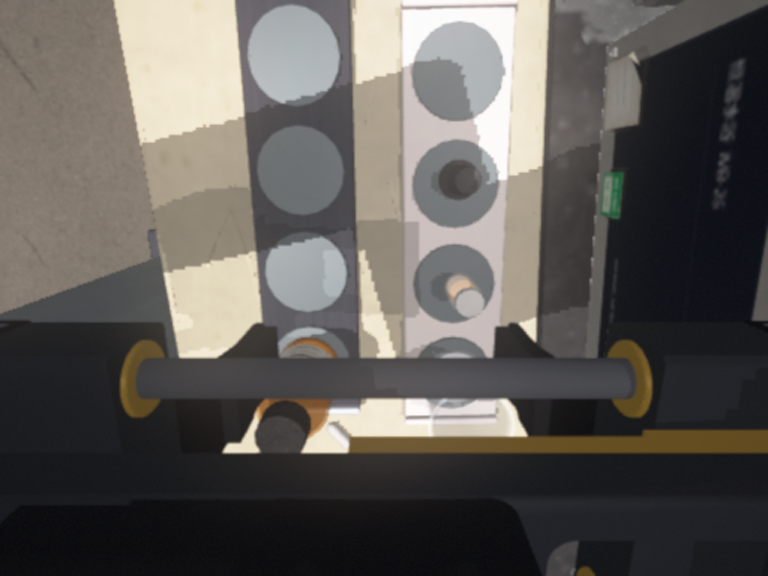

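The bottle stands on its rack pad, bottom left at (300,360). The stopper's plug is at (460,179), the vial cap at (469,302), and the free rack pads at (294,55), (300,170) and (306,271).

```bash
python3 - <<'E'
from h import *
_,K,T=load('w4')
for n,u,v,z in[('stop top',461,178,.056),('stop head',458,180,.03),('stop pad',455,183,.014),('botpad',457,70,.014),('vial cap',469,302,.06),('vialpad',455,283,.014),('r0',294,55,.014),('r1',300,170,.014),('r2',306,271,.014)]:
    print(n,np.round(onz(K,T,u/1.5,v/1.5,z)[:2],4))
to(.531,.2815,.12)
E
```

```text
stop top [0.5272 0.2844]
stop head [0.5296 0.2827]
stop pad [0.53   0.2804]
botpad [0.532  0.3544]
vial cap [0.5313 0.2051]
vialpad [0.5294 0.2064]
r0 [0.4234 0.369 ]
r1 [0.42   0.2949]
r2 [0.4172 0.2214]
t 9.25 pos [0.4766 0.2218 0.1758] F [0.7 0.2 0.4] op 0.999 gf 0.0 | xyz [62.5 51.3 55.6] rot [-0.002  0.001  0.001]
```

```bash

python3 -m handwheel '[{"xyz":[32,25,10],"delta_rot":[0,0,0],"hand":-1},{"xyz":[63,50,40],"delta_rot":[0,0,0],"hand":-1},{"xyz":[63,50,80],"delta_rot":[0,0,0],"hand":-0.3},{"xyz":[63,50,90],"delta_rot":[0,0,0],"hand":-0.3},{"xyz":[63,50,90],"delta_rot":[0,0,0],"hand":-0.3}]'
python3 -c "
from h import *
to(.530,.282,.028)"
```

```text
time_s: 9.88
position: [0.5295, 0.281, 0.0856]
tcp_rot: [[0.053, 0.999, -0.003], [0.999, -0.053, -0.001], [-0.001, -0.003, -1.0]]
force: [-0.4, -0.3, -0.1]
opening: 0.743
grasp_force: 0.0
t 9.88 pos [0.5295 0.281  0.0856] F [-0.4 -0.3 -0.1] op 0.743 gf 0.0 | xyz [ 1.1  0.6 57.6] rot [-0.003  0.001 -0.001]
```

```bash

python3 -m handwheel '[{"xyz":[1,0,30],"delta_rot":[0,0,0],"hand":-0.3},{"xyz":[1,0,50],"delta_rot":[0,0,0],"hand":-0.3},{"xyz":[1,0,56],"delta_rot":[0,0,0],"hand":-0.3},{"xyz":[1,0,56],"delta_rot":[0,0,0],"hand":-0.3},{"xyz":[1,0,56],"delta_rot":[0,0,0],"hand":0}]'
python3 -m handwheel '[{"xyz":[0,0,0],"delta_rot":[0,0,0],"hand":1},{"xyz":[0,0,0],"delta_rot":[0,0,0],"hand":1},{"xyz":[0,0,0],"delta_rot":[0,0,0],"hand":1},{"xyz":[0,0,0],"delta_rot":[0,0,0],"hand":1},{"xyz":[0,0,0],"delta_rot":[0,0,0],"hand":1}]'
```

```text
time_s: 10.5
position: [0.5317, 0.2832, 0.0314]
tcp_rot: [[0.053, 0.999, 0.002], [0.999, -0.053, 0.001], [0.001, 0.002, -1.0]]
force: [0.1, -0.1, -0.1]
opening: 0.602
grasp_force: 0.0
time_s: 11.12
position: [0.5309, 0.2831, 0.0302]
tcp_rot: [[0.052, 0.999, 0.0], [0.999, -0.052, 0.0], [0.0, 0.0, -1.0]]
force: [-0.7, 0.5, 1.5]
opening: 0.278
grasp_force: 29.8
```

```bash

python3 -m handwheel '[{"xyz":[0,0,-25],"delta_rot":[0,0,0],"hand":1},{"xyz":[0,0,-60],"delta_rot":[0,0,0],"hand":1},{"xyz":[-25,-40,-60],"delta_rot":[0,0,0],"hand":1},{"xyz":[-50,-85,-60],"delta_rot":[0,0,0],"hand":1},{"xyz":[-68,-110,-60],"delta_rot":[0,0,0],"hand":1}]'
python3 - <<'E'
from h import *
snap('side','s4',1);snap('scene','c4',1);to(.4174,.2215,.0302)
E
```

```text
time_s: 11.75
position: [0.4141, 0.22, 0.09]
tcp_rot: [[0.052, 0.999, -0.003], [0.999, -0.052, -0.001], [-0.001, -0.003, -1.0]]
force: [-0.3, -0.7, 0.4]
opening: 0.273
grasp_force: 29.7
side {}
scene {}
t 11.85 pos [0.4125 0.2193 0.0898] F [0.1 0.4 0.2] op 0.276 gf 29.7 | xyz [ 2.6  5.1 59.5] rot [-0.007  0.002 -0.   ]
```

```bash
python3 - <<'E'
from h import *
a=load('s4')[0][130:270,180:360,::-1]
cv2.imwrite('pics/s4c.png',cv2.resize(a,None,fx=4,fy=4,interpolation=cv2.INTER_CUBIC))
E
```

```text
(no output)
```

View pics/s4c.png

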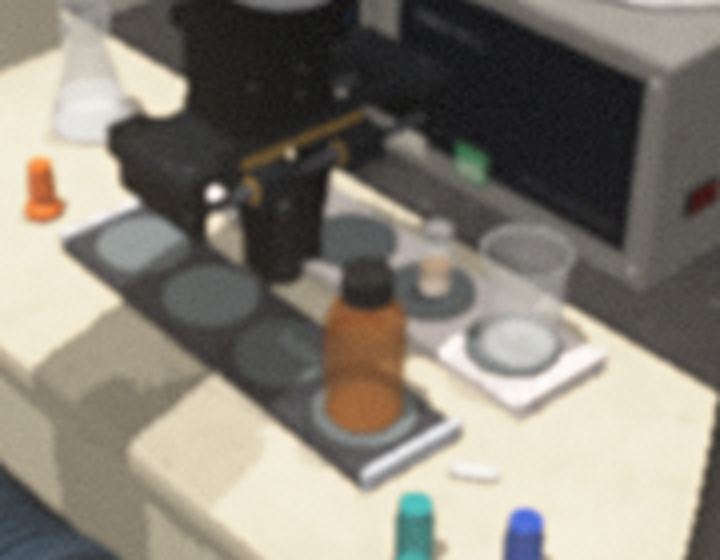

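The bottle stands well centred on its pad and the stopper is held between the fingertips. I'll lower the stopper.

```bash

python3 -m handwheel '[{"xyz":[0,0,0],"delta_rot":[0,0,0],"hand":1},{"xyz":[0,0,20],"delta_rot":[0,0,0],"hand":1},{"xyz":[0,0,45],"delta_rot":[0,0,0],"hand":1},{"xyz":[0,0,57],"delta_rot":[0,0,0],"hand":1},{"xyz":[0,0,58],"delta_rot":[0,0,0],"hand":1}]'
python3 -m handwheel '[{"xyz":[0,0,0],"delta_rot":[0,0,0],"hand":1},{"xyz":[0,0,0.5],"delta_rot":[0,0,0],"hand":1},{"xyz":[0,0,1],"delta_rot":[0,0,0],"hand":1},{"xyz":[0,0,1.5],"delta_rot":[0,0,0],"hand":1},{"xyz":[0,0,1.5],"delta_rot":[0,0,0],"hand":1}]'
python3 -c "
from h import *
to(.4174,.2215,.0302)"
```

```text
time_s: 12.48
position: [0.4181, 0.2212, 0.0313]
tcp_rot: [[0.052, 0.999, -0.0], [0.999, -0.052, -0.0], [-0.0, -0.0, -1.0]]
force: [-0.0, -0.4, -0.4]
opening: 0.271
grasp_force: 29.7
time_s: 13.1
position: [0.4174, 0.2209, 0.0307]
tcp_rot: [[0.053, 0.999, 0.0], [0.999, -0.053, 0.0], [0.0, 0.0, -1.0]]
force: [0.0, 0.8, -0.2]
opening: 0.275
grasp_force: 29.7
t 13.1 pos [0.4174 0.2209 0.0307] F [ 0.   0.8 -0.2] op 0.275 gf 29.7 | xyz [ 0.6 -0.1  0.5] rot [ 0. -0. -0.]
```

```bash

python3 -m handwheel '[{"xyz":[0,0,0.5],"delta_rot":[0,0,0],"hand":1},{"xyz":[0,0,1],"delta_rot":[0,0,0],"hand":1},{"xyz":[0,0,1],"delta_rot":[0,0,0],"hand":1},{"xyz":[0,0,1],"delta_rot":[0,0,0],"hand":1},{"xyz":[0,0,1],"delta_rot":[0,0,0],"hand":1}]'
```

```text
time_s: 13.72
position: [0.4175, 0.221, 0.0301]
tcp_rot: [[0.052, 0.999, 0.0], [0.999, -0.052, 0.0], [0.0, 0.0, -1.0]]
force: [-1.1, -0.4, 6.0]
opening: 0.271
grasp_force: 30.1
```

```bash

python3 -m handwheel '[{"xyz":[0,0,0],"delta_rot":[0,0,0],"hand":0},{"xyz":[0,0,0],"delta_rot":[0,0,0],"hand":-0.3},{"xyz":[0,0,0],"delta_rot":[0,0,0],"hand":-0.4},{"xyz":[0,0,-5],"delta_rot":[0,0,0],"hand":-0.4},{"xyz":[0,0,-40],"delta_rot":[0,0,0],"hand":-0.4}]'
python3 -m handwheel '[{"xyz":[0,0,-40],"delta_rot":[0,0,0],"hand":-0.4},{"xyz":[-3,40,-40],"delta_rot":[0,0,0],"hand":-0.4},{"xyz":[-6,80,-40],"delta_rot":[0,0,0],"hand":-0.4},{"xyz":[-9,114,-40],"delta_rot":[0,0,0],"hand":-0.4},{"xyz":[-9,114,-40],"delta_rot":[0,0,0],"hand":-0.4}]' >/dev/null
python3 - <<'E'
from h import *
snap('side','s5',1);to(.5305,.206,.036)
E
```

```text
time_s: 14.35
position: [0.4161, 0.2205, 0.0686]
tcp_rot: [[0.053, 0.999, -0.005], [0.999, -0.053, -0.001], [-0.001, -0.005, -1.0]]
force: [0.4, -0.1, -0.4]
opening: 0.681
grasp_force: 0.0
side {}
t 15.03 pos [0.5312 0.2056 0.1096] F [-0.2 -0.3 -0.8] op 0.699 gf 0.0 | xyz [ 0.3 -0.8 73.6] rot [-0.    -0.    -0.001]
```

```bash

python3 -m handwheel '[{"xyz":[0,0,30],"delta_rot":[0,0,0],"hand":-0.4},{"xyz":[0,0,60],"delta_rot":[0,0,0],"hand":-0.4},{"xyz":[0,0,74],"delta_rot":[0,0,0],"hand":-0.4},{"xyz":[0,0,74],"delta_rot":[0,0,0],"hand":-0.4},{"xyz":[0,0,74],"delta_rot":[0,0,0],"hand":0}]'
python3 -m handwheel '[{"xyz":[0,0,0],"delta_rot":[0,0,0],"hand":1},{"xyz":[0,0,0],"delta_rot":[0,0,0],"hand":1},{"xyz":[0,0,0],"delta_rot":[0,0,0],"hand":1},{"xyz":[0,0,0],"delta_rot":[0,0,0],"hand":1},{"xyz":[0,0,0],"delta_rot":[0,0,0],"hand":1}]'
```

```text
time_s: 15.65
position: [0.5311, 0.2062, 0.0364]
tcp_rot: [[0.052, 0.999, 0.001], [0.999, -0.052, 0.0], [0.0, 0.001, -1.0]]
force: [0.3, 0.1, 0.1]
opening: 0.648
grasp_force: 0.0
time_s: 16.27
position: [0.531, 0.206, 0.0358]
tcp_rot: [[0.053, 0.999, 0.0], [0.999, -0.053, 0.0], [0.0, 0.0, -1.0]]
force: [0.2, -1.3, 1.1]
opening: 0.243
grasp_force: 30.0
```

```bash
python3 - <<'E'
from h import *
a=load('s5')[0][130:270,180:360,::-1]
cv2.imwrite('pics/s5c.png',cv2.resize(a,None,fx=4,fy=4,interpolation=cv2.INTER_CUBIC))
E
```

```text
(no output)
```

View pics/s5c.png

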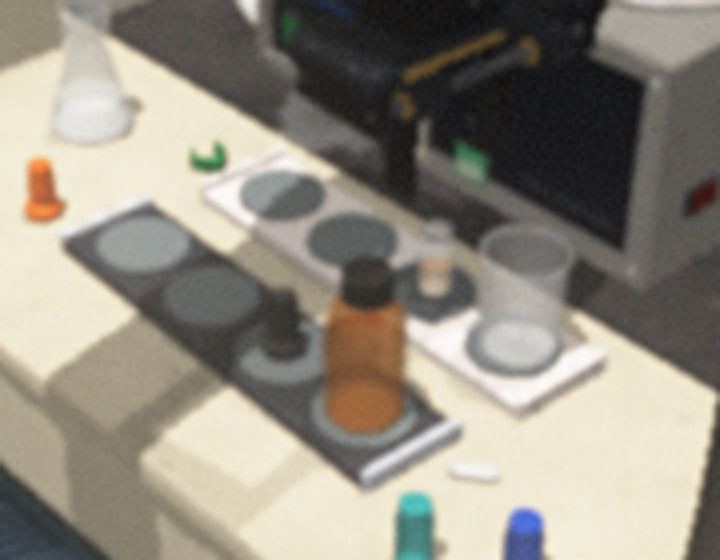

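The stopper stands upright on its pad at (285,335), and the vial is gripped (21 mm opening). I'll carry it to the next pad.

```bash

python3 -m handwheel '[{"xyz":[0,0,-25],"delta_rot":[0,0,0],"hand":1},{"xyz":[0,0,-65],"delta_rot":[0,0,0],"hand":1},{"xyz":[30,-42,-65],"delta_rot":[0,0,0],"hand":1},{"xyz":[60,-85,-65],"delta_rot":[0,0,0],"hand":1},{"xyz":[82,-115,-65],"delta_rot":[0,0,0],"hand":1}]' >/dev/null
python3 -m handwheel '[{"xyz":[0,0,0],"delta_rot":[0,0,0],"hand":1},{"xyz":[0,0,20],"delta_rot":[0,0,0],"hand":1},{"xyz":[0,0,48],"delta_rot":[0,0,0],"hand":1},{"xyz":[0,0,62],"delta_rot":[0,0,0],"hand":1},{"xyz":[0,0,63.5],"delta_rot":[0,0,0],"hand":1}]'
python3 -m handwheel '[{"xyz":[0,0,0],"delta_rot":[0,0,0],"hand":1},{"xyz":[0,0,0.5],"delta_rot":[0,0,0],"hand":1},{"xyz":[0,0,1],"delta_rot":[0,0,0],"hand":1},{"xyz":[0,0,1.5],"delta_rot":[0,0,0],"hand":1},{"xyz":[0,0,1.5],"delta_rot":[0,0,0],"hand":1}]'
python3 -c "
from h import *
to(.4205,.2943,.0355)"
```

```text
time_s: 17.52
position: [0.4204, 0.2933, 0.0362]
tcp_rot: [[0.053, 0.999, -0.001], [0.999, -0.053, -0.001], [-0.001, -0.001, -1.0]]
force: [-1.3, 0.5, -0.1]
opening: 0.241
grasp_force: 30.0
time_s: 18.15
position: [0.4203, 0.294, 0.0358]
tcp_rot: [[0.052, 0.999, 0.0], [0.999, -0.052, 0.0], [0.0, 0.0, -1.0]]
force: [0.1, 0.1, 1.2]
opening: 0.239
grasp_force: 30.0
t 18.15 pos [0.4203 0.294  0.0358] F [0.1 0.1 1.2] op 0.239 gf 30.0 | xyz [0.3 0.1 0.3] rot [ 0. -0. -0.]
```

```bash

python3 -m handwheel '[{"xyz":[0,0,0.5],"delta_rot":[0,0,0],"hand":1},{"xyz":[0,0,0.5],"delta_rot":[0,0,0],"hand":0.2},{"xyz":[0,0,0.5],"delta_rot":[0,0,0],"hand":-0.4},{"xyz":[0,0,0.5],"delta_rot":[0,0,0],"hand":-1},{"xyz":[0,0,-6],"delta_rot":[0,0,0],"hand":-1}]'
python3 -m handwheel '[{"xyz":[0,0,-40],"delta_rot":[0,0,0],"hand":-1},{"xyz":[0,0,-85],"delta_rot":[0,0,0],"hand":-1},{"xyz":[-40,29,-85],"delta_rot":[0,0,0],"hand":-1},{"xyz":[-80,58,-85],"delta_rot":[0,0,-0.18],"hand":-1},{"xyz":[-120,87,-85],"delta_rot":[0,0,-0.36],"hand":-1}]' >/dev/null
python3 - <<'E'
from h import *
snap('side','s6',1);snap('wrist','w6');to(.528,.1303,.12,177)
a=load('s6')[0][130:270,180:360,::-1]
cv2.imwrite('pics/s6c.png',cv2.resize(a,None,fx=4,fy=4,interpolation=cv2.INTER_CUBIC))
E
```

```text
time_s: 18.77
position: [0.4198, 0.2937, 0.0413]
tcp_rot: [[0.052, 0.999, -0.001], [0.999, -0.052, -0.001], [-0.001, -0.001, -1.0]]
force: [0.8, 0.7, -0.1]
opening: 0.606
grasp_force: 0.0
side {}
wrist {}
t 19.5 pos [0.5047 0.166  0.1273] F [ 0.   0.6 -0.1] op 1.0 gf 0.0 | xyz [-41.1  11.4   7.4] rot [ 0.003  0.004 -1.214]
```

View pics/s6c.png

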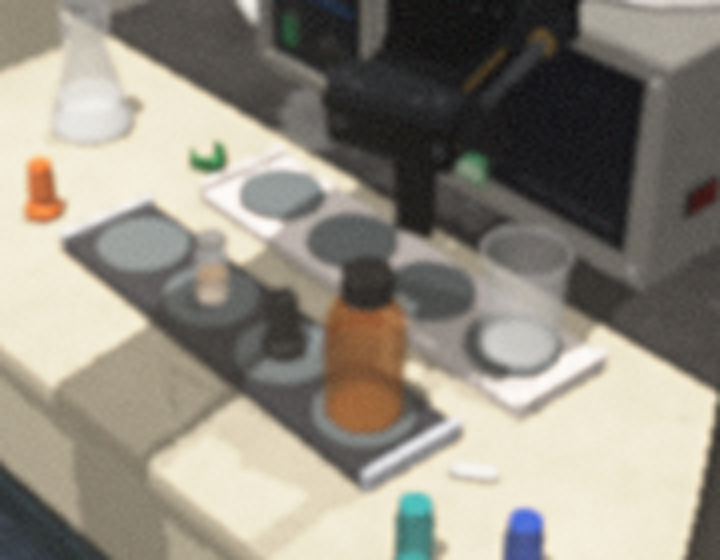

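Bottle, stopper and vial stand on their rack pads at (365,410), (285,335) and (212,285). I'll go on to the beaker, turning the jaws to close along the row so the body stays clear of the bottle.

```bash

python3 -m handwheel '[{"xyz":[-41,11,0],"delta_rot":[0,0,-1.214],"hand":-1},{"xyz":[-41,11,0],"delta_rot":[0,0,-1.214],"hand":-1},{"xyz":[-41,11,0],"delta_rot":[0,0,-1.214],"hand":-1},{"xyz":[-41,11,0],"delta_rot":[0,0,-1.214],"hand":-1},{"xyz":[-41,11,0],"delta_rot":[0,0,-1.214],"hand":-1}]' >/dev/null
python3 -c "
from h import *
to(.528,.1303,.12,177)"
```

```text
t 20.12 pos [0.5229 0.1345 0.1267] F [0.3 0.3 0.2] op 1.001 gf 0.0 | xyz [-6.2 -2.3  6.7] rot [ 0.    -0.001 -0.268]
```

```bash

python3 -m handwheel '[{"xyz":[-6,-2,0],"delta_rot":[0,0,-0.268],"hand":-1},{"xyz":[-6,-2,0],"delta_rot":[0,0,-0.268],"hand":-1},{"xyz":[-6,-2,0],"delta_rot":[0,0,-0.268],"hand":-1},{"xyz":[-6,-2,0],"delta_rot":[0,0,-0.268],"hand":-1},{"xyz":[-6,-2,0],"delta_rot":[0,0,-0.268],"hand":-1}]' >/dev/null
python3 - <<'E'
from h import *
to(.528,.1303,.044,177); snap('side','s7',1); snap('scene','c7',1)
a=load('s7')[0][130:270,220:400,::-1]
cv2.imwrite('pics/s7c.png',cv2.resize(a,None,fx=4,fy=4,interpolation=cv2.INTER_CUBIC))
E
```

```text
t 20.75 pos [0.5286 0.1301 0.1266] F [-0.9 -0.2 -0.4] op 1.001 gf 0.0 | xyz [ 0.5  0.1 82.6] rot [ 0.    -0.    -0.006]
side {}
scene {}
```

View pics/s7c.png

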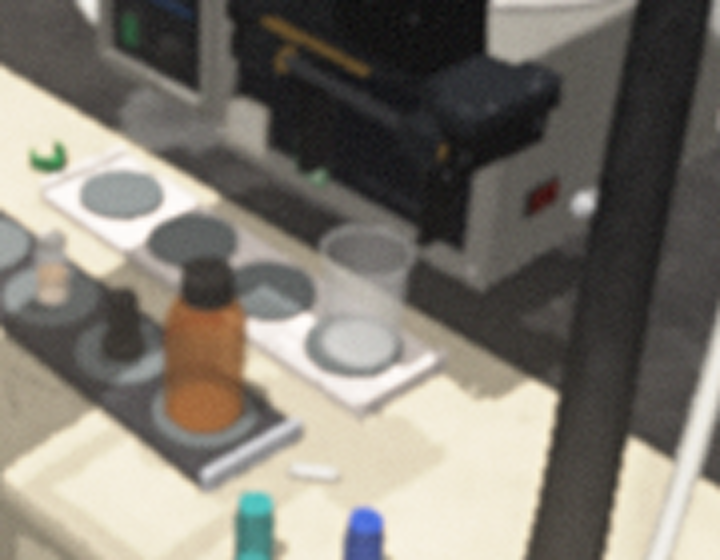

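The gripper hovers over the beaker, rim at (367,248), with nothing nearby in its way. I'll descend and grip.

```bash

python3 -m handwheel '[{"xyz":[0,0,30],"delta_rot":[0,0,0],"hand":-1},{"xyz":[0,0,60],"delta_rot":[0,0,0],"hand":-1},{"xyz":[0,0,80],"delta_rot":[0,0,0],"hand":-1},{"xyz":[0,0,82],"delta_rot":[0,0,0],"hand":-1},{"xyz":[0,0,82],"delta_rot":[0,0,0],"hand":-1}]'
python3 -m handwheel '[{"xyz":[0,0,0],"delta_rot":[0,0,0],"hand":1},{"xyz":[0,0,0],"delta_rot":[0,0,0],"hand":1},{"xyz":[0,0,0],"delta_rot":[0,0,0],"hand":1},{"xyz":[0,0,0],"delta_rot":[0,0,0],"hand":1},{"xyz":[0,0,0],"delta_rot":[0,0,0],"hand":1}]'
```

```text
time_s: 21.48
position: [0.5291, 0.1299, 0.0449]
tcp_rot: [[-0.998, 0.058, 0.001], [0.058, 0.998, 0.0], [-0.001, 0.0, -1.0]]
force: [0.3, -0.4, -0.2]
opening: 1.0
grasp_force: 0.0
time_s: 22.1
position: [0.5288, 0.1299, 0.0447]
tcp_rot: [[-0.998, 0.058, 0.0], [0.058, 0.998, -0.0], [-0.0, -0.0, -1.0]]
force: [-0.2, 0.4, 1.9]
opening: 0.6
grasp_force: 30.0
```

```bash

python3 -m handwheel '[{"xyz":[0,0,-30],"delta_rot":[0,0,0],"hand":1},{"xyz":[0,0,-75],"delta_rot":[0,0,0],"hand":1},{"xyz":[10,30,-80],"delta_rot":[0,0,0],"hand":1},{"xyz":[30,75,-80],"delta_rot":[0,0,0],"hand":1},{"xyz":[55,120,-80],"delta_rot":[0,0,0],"hand":1}]' >/dev/null
python3 -m handwheel '[{"xyz":[25,45,0],"delta_rot":[0,0,0],"hand":1},{"xyz":[50,90,0],"delta_rot":[0,0,0],"hand":1},{"xyz":[64,112,0],"delta_rot":[0,0,0],"hand":1},{"xyz":[64,112,0],"delta_rot":[0,0,0],"hand":1},{"xyz":[64,112,0],"delta_rot":[0,0,0],"hand":1}]'
python3 - <<'E'
from h import *
to(.4237,.3682,.045,177); snap('side','s8',1)
a=load('s8')[0][130:270,180:360,::-1]
cv2.imwrite('pics/s8c.png',cv2.resize(a,None,fx=4,fy=4,interpolation=cv2.INTER_CUBIC))
E
```

```text
time_s: 23.35
position: [0.4234, 0.3679, 0.1244]
tcp_rot: [[-0.998, 0.058, -0.0], [0.058, 0.998, -0.001], [0.0, -0.001, -1.0]]
force: [-0.0, -0.9, 0.1]
opening: 0.6
grasp_force: 30.0
t 23.35 pos [0.4234 0.3679 0.1244] F [-0.  -0.9  0.1] op 0.6 gf 30.0 | xyz [-0.3  0.4 79.4] rot [-0.001 -0.    -0.005]
side {}
```

View pics/s8c.png

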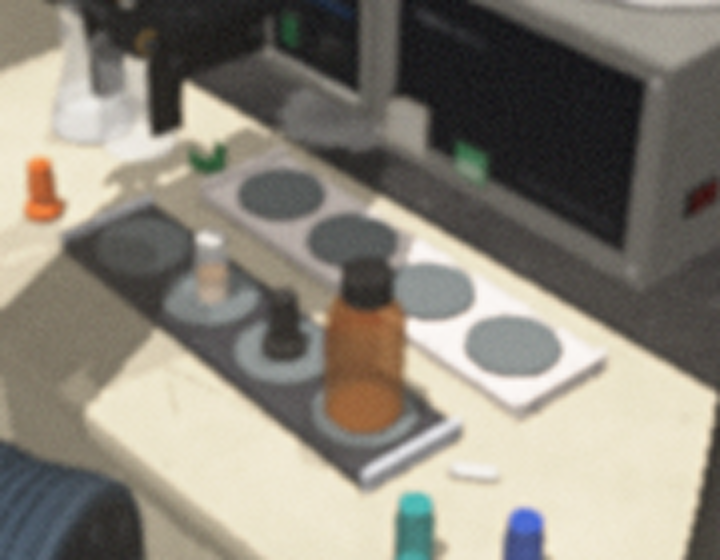

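The beaker hangs over the last pad. Before lowering I'll check that the flask and the orange stoppers clear the gripper.

```bash
python3 - <<'E'
from h import *
_,K,T=load('side0')
for n,u,v in[('flask base',305,242),('or1',286,275),('or2',258,267)]: print(n,onz(K,T,u/1.5,v/1.5,0.0).round(3))
c,d=ray(K,T,301/1.5,198/1.5); b=onz(K,T,305/1.5,242/1.5,0); t=((b-c)[:2]@d[:2])/(d[:2]@d[:2]); print('flask top',c+t*d)
E
```

```text
flask base [0.502 0.53  0.   ]
or1 [0.405 0.459 0.   ]
or2 [0.381 0.516 0.   ]
flask top [0.50048425 0.53077784 0.098209  ]
```

```bash

python3 -m handwheel '[{"xyz":[0,0,30],"delta_rot":[0,0,0],"hand":1},{"xyz":[0,0,58],"delta_rot":[0,0,0],"hand":1},{"xyz":[0,0,74],"delta_rot":[0,0,0],"hand":1},{"xyz":[0,0,78],"delta_rot":[0,0,0],"hand":1},{"xyz":[0,0,79],"delta_rot":[0,0,0],"hand":1}]'
python3 -m handwheel '[{"xyz":[0,0,0],"delta_rot":[0,0,0],"hand":1},{"xyz":[0,0,0.5],"delta_rot":[0,0,0],"hand":1},{"xyz":[0,0,1],"delta_rot":[0,0,0],"hand":1},{"xyz":[0,0,1],"delta_rot":[0,0,0],"hand":1},{"xyz":[0,0,1],"delta_rot":[0,0,0],"hand":1}]'
```

```text
time_s: 24.02
position: [0.424, 0.3683, 0.0458]
tcp_rot: [[-0.998, 0.058, 0.001], [0.058, 0.998, 0.0], [-0.001, 0.0, -1.0]]
force: [0.3, -0.4, -0.7]
opening: 0.604
grasp_force: 30.0
time_s: 24.65
position: [0.4234, 0.3685, 0.0448]
tcp_rot: [[-0.998, 0.058, 0.0], [0.058, 0.998, 0.0], [-0.0, 0.0, -1.0]]
force: [-0.1, -0.1, 1.1]
opening: 0.6
grasp_force: 30.0
```

```bash

python3 -m handwheel '[{"xyz":[0,0,0.5],"delta_rot":[0,0,0],"hand":1},{"xyz":[0,0,0.5],"delta_rot":[0,0,0],"hand":1},{"xyz":[0,0,0.5],"delta_rot":[0,0,0],"hand":1},{"xyz":[0,0,0.5],"delta_rot":[0,0,0],"hand":-0.4},{"xyz":[0,0,0.5],"delta_rot":[0,0,0],"hand":-0.9}]'
python3 -m handwheel '[{"xyz":[0,0,0],"delta_rot":[0,0,0],"hand":-0.9},{"xyz":[0,0,0],"delta_rot":[0,0,0],"hand":-0.9},{"xyz":[0,0,-30],"delta_rot":[0,0,0],"hand":-0.9},{"xyz":[0,0,-75],"delta_rot":[0,0,0],"hand":-0.9},{"xyz":[0,0,-120],"delta_rot":[0,0,0],"hand":-0.9}]'
python3 -m handwheel '[{"xyz":[0,0,-40],"delta_rot":[0,0,0],"hand":-0.9},{"xyz":[-50,-20,-60],"delta_rot":[0,0,0],"hand":-0.9},{"xyz":[-100,-40,-60],"delta_rot":[0,0,0],"hand":-0.9},{"xyz":[-120,-60,-60],"delta_rot":[0,0,0],"hand":-0.9},{"xyz":[-120,-60,-60],"delta_rot":[0,0,0],"hand":-0.9}]'
python3 - <<'E'
from h import *
snap('wrist','w9');snap('side','s9',1)
a=load('s9')[0][130:270,180:360,::-1]
cv2.imwrite('pics/s9c.png',cv2.resize(a,None,fx=4,fy=4,interpolation=cv2.INTER_CUBIC))
E
```

```text
time_s: 25.28
position: [0.4234, 0.3684, 0.0439]
tcp_rot: [[-0.998, 0.058, -0.0], [0.058, 0.998, -0.0], [0.0, -0.0, -1.0]]
force: [-0.3, 0.2, -0.9]
opening: 0.736
grasp_force: 0.0
time_s: 25.9
position: [0.4231, 0.3682, 0.1649]
tcp_rot: [[-0.998, 0.058, -0.001], [0.058, 0.998, -0.001], [0.001, -0.001, -1.0]]
force: [0.2, 0.6, 0.6]
opening: 0.951
grasp_force: 0.0
time_s: 26.52
position: [0.5411, 0.2999, 0.2237]
tcp_rot: [[-0.998, 0.061, -0.0], [0.061, 0.998, -0.0], [0.0, -0.0, -1.0]]
force: [-0.4, 1.0, 0.5]
opening: 0.95
grasp_force: 0.0
wrist {}
side {}
```

View pics/w9.png

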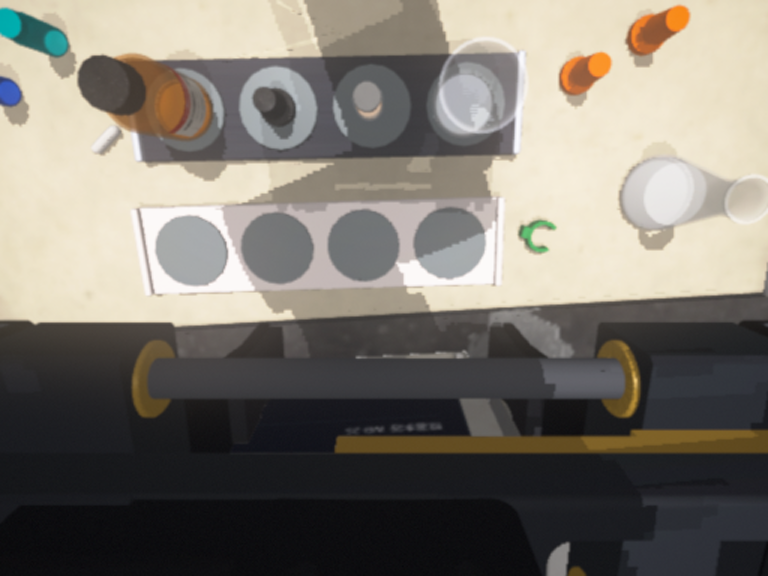

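View pics/s9c.png

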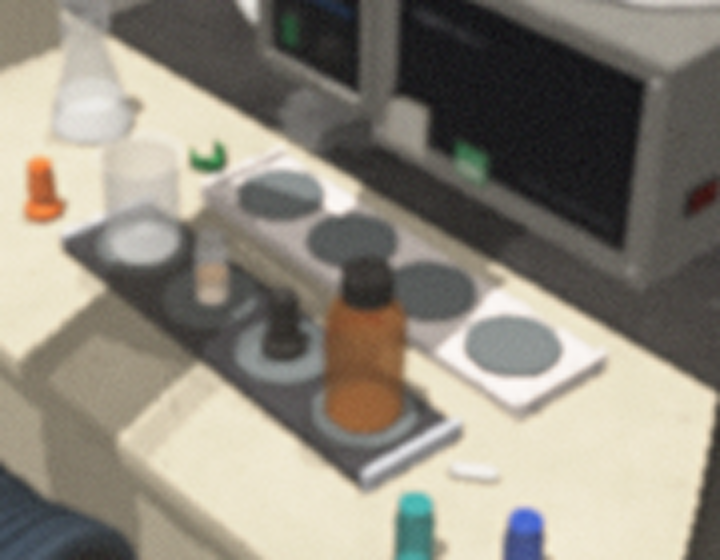

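All four things stand upright on the rack. In the wrist view the bottle is at (175,105), the stopper at (273,105), the vial at (368,98) and the beaker rim at (482,86). I'll check the centring numerically once.

```bash
python3 - <<'E'
from h import *
_,K,T=load('w9')
for n,u,v,z in[('bottle cap',112,85,.116),('beaker rim',482,86,.084),('vial cap',367,97,.06),('stop top',267,99,.056),('pad1',278,108,.014),('pad2',372,105,.014),('pad3',466,104,.014),('pad0',188,109,.014)]:
    print(n,np.round(onz(K,T,u/1.5,v/1.5,z)[:2],4))
E
```

```text
bottle cap [0.4146 0.152 ]
beaker rim [0.4222 0.3666]
vial cap [0.4203 0.293 ]
stop top [0.4168 0.2233]
pad1 [0.4167 0.2208]
pad2 [0.419  0.2951]
pad3 [0.4227 0.3691]
pad0 [0.4132 0.1496]
```

All four are within about 3 mm of their pad centres, so I'll hand in.

```bash
python3 -c "
from rig import workorder
print(workorder.hand_in())"
```

```text
the job is handed in; nothing more can be done
None
```

The job is handed in: from right to left the rack holds bottle, stopper, vial and beaker, each upright and within about 3 mm of its pad centre, in roughly 27 s of robot time.

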